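# Find the rocking lid and seat it

## Task

One of the four identical lids of the plywood parts box is not seated. Without gripping or lifting anything, press the lids with a fingertip near an edge, one after another, until you find the one that rocks and tips under the finger; then press that lid on its middle until it is fully home and level. Finish with your fingertip still holding that lid down, touching no other lid, and leave the things lying round the box alone.

Things in the scene. Friction and masses are not known exactly. Their poses are not given: they have to be found in the camera images.
- parts_box: plywood parts box standing fixed on the worktop, 157 x 157 mm, upper rim 40 mm above the worktop. Origin at the centre of its underside, z up, x and y along its sides. Four square openings, 68 mm wide, walls 7 mm; their centres lie 37.5 mm from the box's centre along its x and y, each filled by one lid. A saw blade stands up 45 mm out of the worktop to the left of the box.
- lid_1: lid in the +x +y (far left) opening of the box. Each lid is a loose grey plastic cap 64 x 64 mm, 16 mm high, hollow below, about 80 g, flat on top with a small round mark in the middle, 2 mm play all round. Origin at the centre of its underside, z up, x and y along its sides. At the start all lids are level, underside at z = 32 mm, top at z = 48 mm.
- lid_2: lid in the +x -y (far right) opening of the box. Made like lid_1. Three of the four lids rest all round on firm packing and do not move when pressed. One, any of them, lacks packing: it stands only on a push-in stud, 10 mm across, under its middle.
- lid_3: lid in the -x +y (near left) opening of the box. Made like lid_1. If loose: a light press (under 1 N) near an edge tips the lid by about 0.14 rad, that edge sinking about 4 mm to the ledge (top about 3 mm lower 7 mm in from the edge); let go, it falls level. Even 20 N within 7 mm of an edge does not seat it.
- lid_4: lid in the -x -y (near right) opening of the box. Made like lid_1. If loose: about 10 N (15 N is safe) on its middle slides the stud down 4 mm, where it stays; the lid then lies on the ledge, underside at z = 28 mm, 4 mm lower than the others, and rocks no more.
- tape_measure: blue tape measure, 82 x 44 x 68 mm high, standing right of the box, nearer the robot than the screwdriver; origin at the centre of its underside. Bystander: leave it where it is.
- bolt: steel hex bolt, 57 mm long, 18 mm across, lying near the front edge of the worktop; origin at the centre of its underside. Bystander.
- screwdriver: screwdriver with yellow handle, 193 mm long, 35 mm high, lying to the right of the box; origin at the centre of its underside. Bystander.

How it is judged:
On the way, in this order (a step that is already met when the one before it is completed fails the run):
1. the loose lid has tipped under a fingertip (((angle between lid_1's own z axis and vertical above 0.06 rad and contact force between the fingers and lid_1 above 0.1 N) or (angle between lid_2's own z axis and vertical above 0.06 rad and contact force between the fingers and lid_2 above 0.1 N) or (angle between lid_3's own z axis and vertical above 0.06 rad and contact force between the fingers and lid_3 above 0.1 N) or (angle between lid_4's own z axis and vertical above 0.06 rad and contact force between the fingers and lid_4 above 0.1 N))), for 0.1 s.
2. the loose lid has been pressed home, level (((z of lid_1 in the frame of parts_box below 0.0295 m and angle between lid_1's own z axis and vertical below 0.04 rad) or (z of lid_2 in the frame of parts_box below 0.0295 m and angle between lid_2's own z axis and vertical below 0.04 rad) or (z of lid_3 in the frame of parts_box below 0.0295 m and angle between lid_3's own z axis and vertical below 0.04 rad) or (z of lid_4 in the frame of parts_box below 0.0295 m and angle between lid_4's own z axis and vertical below 0.04 rad))), for 0.2 s.
At the end, for the whole second after the job is handed in: The lid that was loose has its underside less than 29.5 mm above the box's underside (home is 28 mm; all start at 32 mm) and is level within 0.04 rad, and the fingers press on it with more than 1 N and on no other lid (under 0.5 N) (((z of lid_1 in the frame of parts_box below 0.0295 m and angle between lid_1's own z axis and vertical below 0.04 rad and contact force between the fingers and lid_1 above 1 N and contact force between the fingers and lid_2 below 0.5 N and contact force between the fingers and lid_3 below 0.5 N and contact force between the fingers and lid_4 below 0.5 N) or (z of lid_2 in the frame of parts_box below 0.0295 m and angle between lid_2's own z axis and vertical below 0.04 rad and contact force between the fingers and lid_2 above 1 N and contact force between the fingers and lid_1 below 0.5 N and contact force between the fingers and lid_3 below 0.5 N and contact force between the fingers and lid_4 below 0.5 N) or (z of lid_3 in the frame of parts_box below 0.0295 m and angle between lid_3's own z axis and vertical below 0.04 rad and contact force between the fingers and lid_3 above 1 N and contact force between the fingers and lid_1 below 0.5 N and contact force between the fingers and lid_2 below 0.5 N and contact force between the fingers and lid_4 below 0.5 N) or (z of lid_4 in the frame of parts_box below 0.0295 m and angle between lid_4's own z axis and vertical below 0.04 rad and contact force between the fingers and lid_4 above 1 N and contact force between the fingers and lid_1 below 0.5 N and contact force between the fingers and lid_2 below 0.5 N and contact force between the fingers and lid_3 below 0.5 N))); the arm keeps its last pose, push and grip.
It fails at once if a lid is lifted (its centre more than 10 mm above its starting height) (z of any of lid_1, lid_2, lid_3, lid_4 in the frame of parts_box above 0.042 m).
It fails at once if the tape measure, bolt or screwdriver is moved by more than 20 mm (distance of any of tape_measure, bolt, screwdriver from where it was at the start of the episode above 0.02 m).
It also fails if it takes over 48 s, if anything falls off the work surface, if the arm or the gripper's body presses on something with over 40 N, if the wrist force passes 120 N, or if a joint passes its speed limit or range.

## Robot

A 7-joint arm with a two-finger parallel gripper is mounted at the origin on a cart in front of the work surface, level with it; the furniture and walls round the work are solid. World frame = base frame: x ahead of the robot, y to its left, z up, the work surface at z = 0. Lengths are in m, angles in rad, forces in N, time in s.
With the tool pointing down it reaches from about 0.425 to 0.875 m from the base axis. Payload 4.7 kg.
Tool frame: the origin (TCP) lies on the centre line of the jaws, within the pads' length; the fingertips stand 8 mm ahead of it and the grasp point (between the pads) lies 11 mm behind it (robot.tip_extent is the distance from the TCP to the fingertips, in m); z points along the fingers, y is the line along which they close (so a half turn about z gives the same grasp; the last joint's range is limited). The gripper opens to 85 mm and grips with 20 to 120 N. Pads are 22 mm wide; open, the fingers measure 114 mm over their backs; the gripper's body (76 mm by 85 mm) begins 54 mm behind the grasp point. The pads swing forward as they close: fully open they stand 13 mm farther back than shut.
Start: joints at [-1.263, 0.321, -0.07, 1.45, 0.023, 1.371, -0.057], TCP at [0.188, 0.622, 0.205] pointing down, gripper open.
Joint ranges: [-2.86, 2.86], [-0.3, 2.09], [-1.38, 1.24], [0.06, 2.45], [-1.56, 4.7], [0.09, 2.05], [-2.69, 2.69]. Speed limits (rad/s): [2.57, 2.57, 3.14, 3.14, 3.14, 3.14, 3.14].

## Interface

Orientations are given as a 3x3 rotation matrix whose columns are the frame's x, y, z axes.
In Python, from plant import robot, eyes, order gives the robot as it stands. The module is installed in compiled form; this text tells all that it offers.
- The arm moves only by the tool carry_out, never from a script. Its arguments are lists of equal length, an entry for each row: "travel": the shift along the tool's x, y, z in units of 250 mm (1.0 is 250 mm), a list of three; "rot": the turn, a rotation vector about the tool's x, y, z in units of 180 degrees (1.0 is 180 degrees), a list of three; "claw": the closure, from 0 (fully open) to 1 (shut). In form: {"travel": [[x, y, z], ...], "rot": [[wx, wy, wz], ...], "claw": [claw, ...]}. A call has 1 to 20 rows; each row shifts and turns the commanded pose from where the row before left it, along the tool's axes as they then stand; what a row does not reach is not made up. A row lasts 1/8 s, in which the tool goes at most 62.5 mm and 10.7 degrees, less where a joint would pass 70% of its speed; a pose out of reach is approached as far as the arm can. A call with a number of a shift or a turn outside -1 to 1 is refused whole. A call with a gripper value outside its range is refused whole. The fingers move at their own pace and stop on an object; "newtons" is the grip in N (left out, the last holds). Time passes only in rows, so rows that do not move let the fingers close. It gives the time, the measured TCP pose, the force, the opening and the grip force at its end, in the units of the state.
- robot.sense(): the state, without advancing time (a new reading comes with each control period).
- eyes.snapshot(name): name is "scene" or "top"; returns the picture (384x512x3 uint8, blue, green, red); there is no depth.
- eyes.camera_info(name): a dict with "mtx" (3x3 intrinsics, pixels), "eye" and "rotation" of the camera in the world. Camera axes: x right, y down, z forward; pixel columns grow to the right and rows downward; lengths in m; the calibration is good to about 2 mm. A picture is of the moment at which its call begins. camera_info takes no time and is no camera call.
- order.job_done(): hands the job in; it is judged then, once.
The state is a dict: "t": time; "qpos": joint angles; "qvel": joint speeds; "tau": joint torques, N m; "tcp_pos": TCP position; "eef_rot": TCP orientation; "ft_force": force on the tool from outside, world axes, zero at the start; "ft_torque": the same for the moment, N m; "gripper_width": opening from 0.0 (shut) to 1.0 (fully open); "grip_force": force on a finger pad.
Only numpy, scipy, OpenCV 4.12 (cv2) and the standard library are available. Lean on these libraries where they do the work, as an engineer would, in place of code of your own. Each camera call takes 0.05 s, during which the arm holds its last target. There are 200 camera calls.

## Working session

There is one attempt and no reset: what is moved stays moved. The work goes in short steps, Python scripts to look and compute and a tool call to move; the robot and the scene stay as the last step left them, time stands still between calls to the robot, and variables do not carry over. Pictures are saved under pics/ and viewed, at most 10 in all, crops included, and the job is handed in when it is done.

Besides the shell and the picture viewer there is one more tool, called after "Emit:" as name(argument=value, ...) on one line, values as JSON. carry_out: Moves the arm, as the interface text tells. Its arguments: {"type":"object","properties":{"travel":{"type":"array"},"rot":{"type":"array"},"claw":{"type":"array"},"newtons":{"type":"number"}},"required":["travel","rot","claw"]}

```bash
mkdir -p pics
python3 - <<'E'
from plant import robot, eyes
import cv2
for n in("top","scene"):
    cv2.imwrite(f"pics/{n}0.png",eyes.snapshot(n)); c=eyes.camera_info(n); print(n,c)
print(robot.sense())
E
```

```text
top {'mtx': array([[483.67087006,   0.        , 258.55037906],
       [  0.        , 483.67087006, 190.02696554],
       [  0.        ,   0.        ,   1.        ]]), 'eye': array([ 0.37711076, -0.28613748,  1.07850972]), 'rotation': array([[ 0.01850084, -0.98850066,  0.15008055],
       [-0.99982433, -0.01784019,  0.00574725],
       [-0.0030037 , -0.15016052, -0.98865707]])}
scene {'mtx': array([[466.95591857,   0.        , 261.56280548],
       [  0.        , 466.95591857, 191.35367396],
       [  0.        ,   0.        ,   1.        ]]), 'eye': array([-0.00543587,  0.01216577,  0.62080795]), 'rotation': array([[-0.4996694 , -0.59302365,  0.63139009],
       [-0.86601563,  0.3263167 , -0.37885927],
       [ 0.01863938, -0.73609806, -0.67661822]])}
{'t': 0.1, 'qpos': array([-1.26288324,  0.32174456, -0.07008048,  1.45157118,  0.02259486,
        1.3707952 , -0.05693774]), 'qvel': array([ 0.00031964, -0.00224013, -0.00057137, -0.00370319,  0.00042518,
       -0.00088493,  0.00066475]), 'tau': array([ 5.27526427e-04, -4.94879687e+01, -3.83794270e-01, -3.15211165e+01,
        1.28582376e-02,  7.39239156e-03, -2.92314849e-05]), 'tcp_pos': array([0.18813718, 0.62162038, 0.20432655]), 'eef_rot': array([[-9.57142357e-01,  2.89617569e-01, -4.14230711e-04],
       [ 2.89617851e-01,  9.57140885e-01, -1.68131750e-03],
       [-9.04619391e-05, -1.72922881e-03, -9.99998501e-01]]), 'ft_force': array([-0.98993043, -0.41370521,  0.75010297]), 'ft_torque': array([-0.0352968 , -0.00344201, -0.0107493 ]), 'grip_force': 0.0, 'gripper_width': 1.004247365251439}
```

View pics/top0.png

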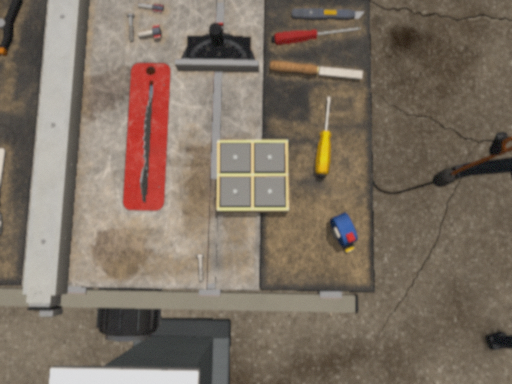

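View pics/scene0.png

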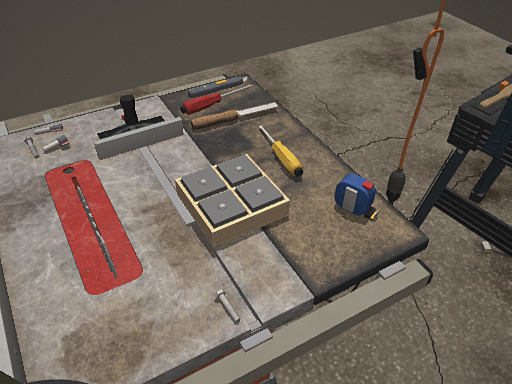

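The top view shows the box at about (217–289, 139–211), with lid marks near (235,157), (270,157), (235,190) and (270,190). The tape measure is at (344,230), the screwdriver at (323,150) and the bolt at (200,268). In the scene view the box is at about (178–288, 155–245).

```bash
cat > h.py <<'E'
import numpy as np
from plant import robot, eyes
def ray(n,uv,z):
    c=eyes.camera_info(n); d=c["rotation"]@np.linalg.solve(c["mtx"],[uv[0],uv[1],1]); e=c["eye"]
    return e+d*(z-e[2])/d[2]
def go(target):  # world shift -> tool units
    s=robot.sense(); return s["eef_rot"].T@(np.array(target)-s["tcp_pos"])/0.25
E
python3 - <<'E'
from h import *
import cv2
im=cv2.imread("pics/top0.png"); hsv=cv2.cvtColor(im,cv2.COLOR_BGR2HSV)
roi=np.zeros(im.shape[:2],np.uint8); roi[130:220,208:298]=1
m=cv2.inRange(hsv,(18,60,130),(40,255,255))*roi
cs,_=cv2.findContours(m,cv2.RETR_EXTERNAL,cv2.CHAIN_APPROX_NONE); c=max(cs,key=cv2.contourArea)
r=cv2.minAreaRect(c); p=[ray("top",q,.04)[:2] for q in cv2.boxPoints(r)]
print(r); print(np.round(p,4), np.mean(p,0),[np.linalg.norm(p[i]-p[i-1]) for i in range(4)])
g=cv2.cvtColor(im,cv2.COLOR_BGR2GRAY)
for u,v in((235,157),(270,157),(235,190),(270,190)):
    w=g[v-6:v+7,u-6:u+7].astype(float); w=np.clip(w-np.median(w)-8,0,None); y,x=np.mgrid[-6:7,-6:7]
    q=(u+(w*x).sum()/w.sum(),v+(w*y).sum()/w.sum()); print(q,ray("top",q,.048))
# scene check: project the lid marks
E
```

```text
((256.9540710449219, 174.6768341064453), (82.05140686035156, 72.86306762695312), 1.569354772567749)
[[ 0.4895 -0.1868]
 [ 0.6513 -0.186 ]
 [ 0.6494 -0.3672]
 [ 0.4879 -0.3638]] [ 0.56950212 -0.27594291] [np.float64(0.17703886079738548), np.float64(0.16174411260142113), np.float64(0.18115319753671622), np.float64(0.16153776573801126)]
(np.float64(234.80290456431536), np.float64(156.49170124481327)) [ 0.60648653 -0.22705876  0.048     ]
(np.float64(269.23700623700626), np.float64(156.49896049896049)) [ 0.60780765 -0.30205049  0.048     ]
(np.float64(234.63616071428572), np.float64(190.703125)) [ 0.53114122 -0.22864932  0.048     ]
(np.float64(269.41279069767444), np.float64(190.7093023255814)) [ 0.53248029 -0.30357312  0.048     ]
```

The marks are 75 mm apart, as they should be. Box centre is about (0.5695, -0.2653), with a yaw of about 0.02. I'll move there on an arc.

Emit:
carry_out(travel=[[-0.202,-0.112,0],[-0.202,-0.112,0],[-0.202,-0.112,0],[-0.202,-0.112,0],[-0.202,-0.112,0],[-0.202,-0.112,0],[-0.202,-0.112,0],[-0.202,-0.112,0],[-0.202,-0.112,0],[0,0,0],[0,0,0]], rot=[[0,0,0],[0,0,0],[0,0,0],[0,0,0],[0,0,0],[0,0,0],[0,0,0],[0,0,0],[0,0,0],[0,0,-0.05],[0,0,-0.05]], claw=[1,1,1,1,1,1,1,1,1,1,1], newtons=30)

```text
t: 1.48
tcp_pos: [0.5506, 0.2482, 0.2046]
eef_rot: [[-1.0, -0.023, -0.001], [-0.023, 1.0, -0.001], [0.001, -0.001, -1.0]]
ft_force: [0.3, -0.0, 0.2]
gripper_width: -0.003
grip_force: 0.0
```

Emit:
carry_out(travel=[[-0.033,-0.212,0],[-0.033,-0.212,0],[-0.033,-0.212,0],[-0.033,-0.212,0],[-0.033,-0.212,0],[-0.033,-0.212,0],[-0.033,-0.212,0],[-0.033,-0.212,0],[-0.033,-0.212,0],[0,0,0.18],[0,0,0.18],[0,0,0.18],[0,0,0],[0,0,0]], rot=[[0,0,0],[0,0,0],[0,0,0],[0,0,0],[0,0,0],[0,0,0],[0,0,0],[0,0,0],[0,0,0],[0,0,0],[0,0,0],[0,0,0],[0,0,0],[0,0,0]], claw=[1,1,1,1,1,1,1,1,1,1,1,1,1,1])

```text
t: 3.22
tcp_pos: [0.6352, -0.2265, 0.0719]
eef_rot: [[-1.0, -0.02, 0.002], [-0.02, 1.0, -0.001], [-0.002, -0.001, -1.0]]
ft_force: [0.3, -0.5, 1.5]
gripper_width: 0.0
grip_force: 0.0
```

Run:
```python
from h import *
import cv2
i=np.vstack([cv2.resize(eyes.snapshot("scene")[130:260,150:310],None,fx=2.3,fy=2.3,interpolation=3),cv2.resize(eyes.snapshot("top")[120:230,180:340],None,fx=2.3,fy=2.3,interpolation=3)])
cv2.imwrite("pics/a.png",i); s=robot.sense(); print(s["tcp_pos"],s["ft_force"],go([.6355,-.227,.056]))
```

```text
[ 0.63601405 -0.22676847  0.07313729] [ 0.53643734 -0.92452724  0.39545612] [ 0.00236247 -0.00079802  0.0685409 ]
```

View pics/a.png

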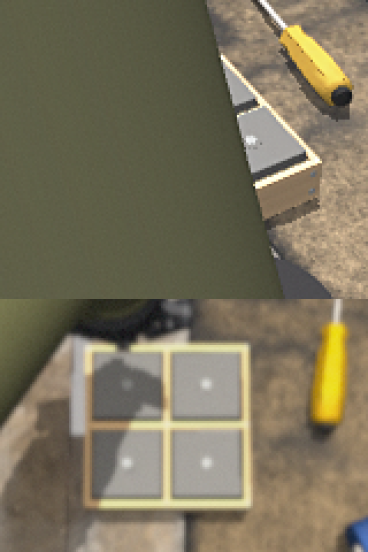

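The arm hides most of the box in the scene view. In the top view, a dark gripper part lies just beyond the far rim at crop (130,320), so I'll check the projected tip against it.

Run:
```python
from h import *
import cv2
im=eyes.snapshot("top"); c=eyes.camera_info("top"); s=robot.sense()
def pr(p):
    q=c["mtx"]@c["rotation"].T@(np.array(p)-c["eye"]); return q[:2]/q[2]
t=s["tcp_pos"]+s["eef_rot"][:,2]*.008
print(t,pr(t),pr(t+[-.011,0,0]),pr(t+[.011,0,0]),pr(t+[0,0,.1]), pr([.6065,-.227,.048]))
o=cv2.resize(im[100:220,190:310],None,fx=5,fy=5,interpolation=3)
for p in (t,t+[-.011,.0145,0],t+[-.011,-.0145,0]):
    u=(pr(p)-[190,100])*5+2; cv2.circle(o,tuple(int(v) for v in u),4,(0,0,255),1)
cv2.imwrite("pics/b.png",o)
```

```text
[ 0.63592364 -0.22667942  0.06502071] [234.57296664 141.38410207] [234.44019904 146.36607602] [234.70531388 136.4179019 ] [231.9031244  128.57312263] [234.77610372 156.48518425]
```

View pics/b.png

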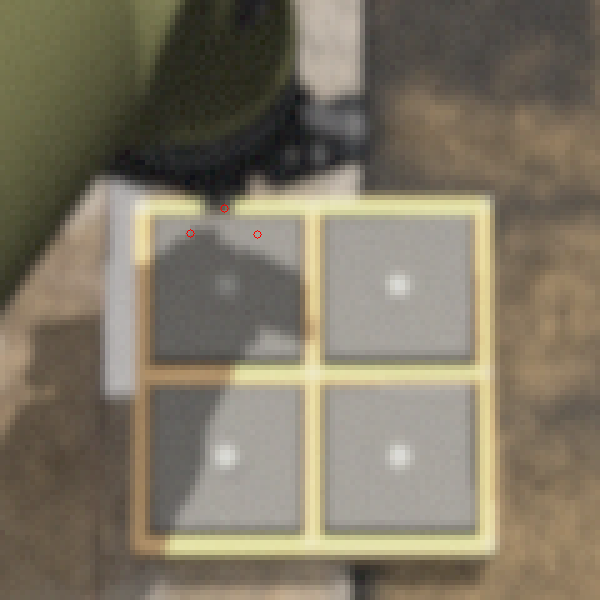

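The narrow dark fingertip shows at crop (215,205), close to the projected TCP at (224,208). It stands over the far edge of lid 1, so I'll shift 5 mm inward and descend gently.

Emit:
carry_out(travel=[[0.02,0,0.03],[0,0,0.03],[0,0,0],[0,0,0.004],[0,0,0.004],[0,0,0]], rot=[[0,0,0],[0,0,0],[0,0,0],[0,0,0],[0,0,0],[0,0,0]], claw=[1,1,1,1,1,1])

```text
t: 4.12
tcp_pos: [0.6293, -0.2261, 0.0533]
eef_rot: [[-1.0, -0.02, 0.0], [-0.02, 1.0, 0.0], [-0.0, 0.0, -1.0]]
ft_force: [0.6, 0.1, 0.4]
gripper_width: 0.002
grip_force: 0.0
```

Emit:
carry_out(travel=[[0,0,0.004],[0,0,0]], rot=[[0,0,0],[0,0,0]], claw=[1,1])

```text
t: 4.38
tcp_pos: [0.6293, -0.2261, 0.0523]
eef_rot: [[-1.0, -0.02, -0.0], [-0.02, 1.0, 0.0], [0.0, 0.0, -1.0]]
ft_force: [0.9, 0.0, 0.6]
gripper_width: -0.002
grip_force: 0.0
```

Run:
```python
from h import *
import cv2
im=eyes.snapshot("top")
F=[]
for k in range(5):
    s=robot.sense(); F.append(s["ft_force"]); eyes.snapshot("top")
print(s["t"],s["tcp_pos"],np.round(F,2))
cv2.imwrite("pics/c.png",cv2.resize(im[115:215,210:295],None,fx=6,fy=6,interpolation=3))
```

```text
4.625 [ 0.62930269 -0.22611872  0.05234102] [[-0.94 -0.73 -0.16]
 [ 0.03 -0.24  0.05]
 [ 0.59  1.35 -0.37]
 [-0.06 -0.75 -0.05]
 [ 0.39  0.07 -0.42]]
```

View pics/c.png

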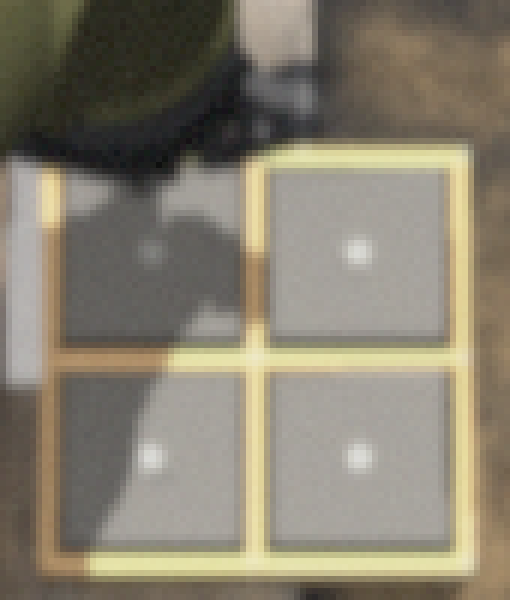

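The tip now meets its shadow on lid 1's far part, near crop (140,185), with no clear force yet. I'll keep descending.

Emit:
carry_out(travel=[[0,0,0.004],[0,0,0]], rot=[[0,0,0],[0,0,0]], claw=[1,1])

```text
t: 4.92
tcp_pos: [0.6292, -0.2261, 0.0512]
eef_rot: [[-1.0, -0.02, -0.0], [-0.02, 1.0, 0.0], [0.0, 0.0, -1.0]]
ft_force: [-0.1, 0.2, -1.2]
gripper_width: -0.002
grip_force: 0.0
```

Run:
```python
from h import *
F=[]
for k in range(8):
    s=robot.sense(); F.append(s["ft_force"]); eyes.snapshot("top")
print(robot.tip_extent,s["t"],s["tcp_pos"],np.mean(F,0),np.std(F,0))
```

```text
0.008 5.275 [ 0.62926821 -0.22616271  0.05132686] [ 0.05582568 -0.04262217 -0.28401104] [0.37434276 0.51095361 0.67325936]
```

Emit:
carry_out(travel=[[0,0,0.004],[0,0,0],[0,0,0]], rot=[[0,0,0],[0,0,0],[0,0,0]], claw=[1,1,1])

```text
t: 5.7
tcp_pos: [0.6293, -0.2261, 0.0503]
eef_rot: [[-1.0, -0.02, 0.0], [-0.02, 1.0, 0.0], [-0.0, 0.0, -1.0]]
ft_force: [0.6, 1.0, 0.5]
gripper_width: -0.0
grip_force: 0.0
```

Run:
```python
from h import *
F=[]
for k in range(6):
    s=robot.sense(); F.append(s["ft_force"]); im=eyes.snapshot("top")
print(s["t"],s["tcp_pos"],np.mean(F,0))
import cv2; cv2.imwrite("pics/d.png",cv2.resize(np.hstack([im[130:170,212:255],cv2.imread("pics/top0.png")[130:170,212:255]]),None,fx=8,fy=8,interpolation=3))
```

```text
5.95 [ 0.62927137 -0.22617042  0.05034719] [-0.06829263 -0.05621653  0.37114119]
```

View pics/d.png

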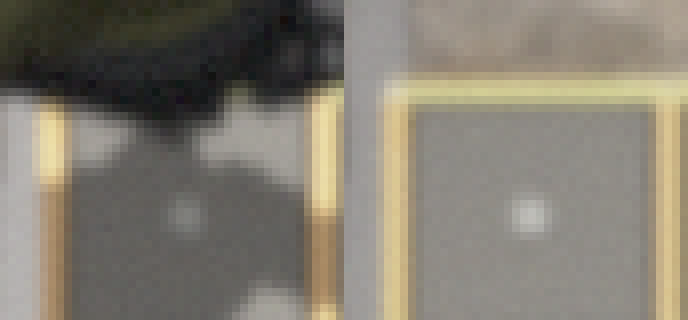

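Lid 1's mark is unmoved, at (185,215) against (186,215) before. So the lid isn't tipped and the tip probably isn't touching yet.

Emit:
carry_out(travel=[[0,0,0.004],[0,0,0],[0,0,0]], rot=[[0,0,0],[0,0,0],[0,0,0]], claw=[1,1,1])

```text
t: 6.38
tcp_pos: [0.6293, -0.2261, 0.0493]
eef_rot: [[-1.0, -0.02, 0.0], [-0.02, 1.0, 0.0], [-0.0, 0.0, -1.0]]
ft_force: [1.0, 0.0, -0.2]
gripper_width: -0.0
grip_force: 0.0
```

```bash
cat > f.py <<'E'
from h import *
F=[];P=[]
for k in range(6):
    s=robot.sense(); F.append(s["ft_force"]); P.append(s["tcp_pos"]); eyes.snapshot("top")
print(s["t"],np.round(np.mean(P,0),4),np.round(np.mean(F,0),2),np.round(s["tau"],2))
E
python3 f.py
```

```text
6.625 [ 0.6293 -0.2261  0.0493] [ 0.11  0.11 -0.01] [ 0.000e+00 -5.160e+01  7.410e+00 -2.793e+01  1.000e-02  0.000e+00
  0.000e+00]
```

Run:
```python
from h import *
import cv2
def tri(a,b):
    A=[];B=[]
    M=np.zeros((3,3));r=np.zeros(3)
    for n,uv in(("top",a),("scene",b)):
        e=eyes.camera_info(n)["eye"]; d=ray(n,uv,0)-e; d/=np.linalg.norm(d); Q=np.eye(3)-np.outer(d,d); M+=Q; r+=Q@e
    return np.linalg.solve(M,r)
g=cv2.cvtColor(cv2.imread("pics/scene0.png"),cv2.COLOR_BGR2GRAY)
for a,(u,v) in zip(((234.80,156.49),(269.24,156.5),(234.64,190.7),(269.41,190.71)),((203,182),(239,169),(222,206),(258,191))):
    w=g[v-5:v+6,u-5:u+6].astype(float); w=np.clip(w-np.median(w)-15,0,None); y,x=np.mgrid[-5:6,-5:6]
    q=(u+(w*x).sum()/w.sum(),v+(w*y).sum()/w.sum()); print(np.round(q,1),tri(a,q))
```

```text
[202.9 180.4] [ 0.60600469 -0.22737045  0.049569  ]
[238.4 167.4] [ 0.60722552 -0.30223765  0.04996817]
[222.  204.9] [ 0.53068538 -0.22907922  0.04974158]
[258.6 190.4] [ 0.53201722 -0.30369741  0.05028447]
```

Emit:
carry_out(travel=[[0,0,0.004],[0,0,0],[0,0,0]], rot=[[0,0,0],[0,0,0],[0,0,0]], claw=[1,1,1])

```text
t: 7.05
tcp_pos: [0.6293, -0.2261, 0.0483]
eef_rot: [[-1.0, -0.02, 0.0], [-0.02, 1.0, 0.0], [-0.0, 0.0, -1.0]]
ft_force: [-0.0, -0.4, 0.4]
gripper_width: -0.002
grip_force: 0.0
```

```bash
python3 f.py
python3 - <<'E'
from h import *
import cv2
im=eyes.snapshot("top")
cv2.imwrite("pics/e.png",cv2.resize(im[125:175,212:262],None,fx=12,fy=12,interpolation=0))
E
```

```text
7.3 [ 0.6293 -0.2261  0.0483] [-0.05 -0.38 -0.05] [-0.000e+00 -5.163e+01  7.420e+00 -2.790e+01  1.000e-02  0.000e+00
  0.000e+00]
```

View pics/e.png

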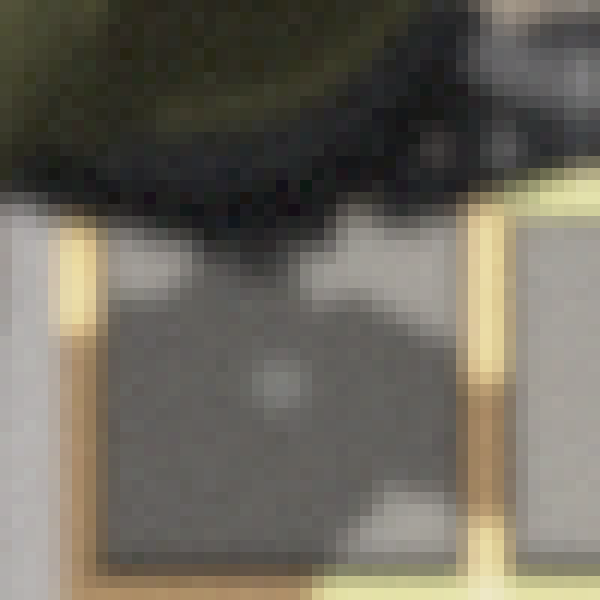

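The tip's near end shows at crop (255,275), over lid 1 between its mark and the far rim. The mark is still centred and there is still no force.

Emit:
carry_out(travel=[[0,0,0.004],[0,0,0]], rot=[[0,0,0],[0,0,0]], claw=[1,1])

```text
t: 7.65
tcp_pos: [0.6292, -0.2261, 0.0472]
eef_rot: [[-1.0, -0.02, -0.0], [-0.02, 1.0, 0.0], [0.0, 0.0, -1.0]]
ft_force: [1.1, -0.2, 0.1]
gripper_width: -0.001
grip_force: 0.0
```

Emit:
carry_out(travel=[[0,0,0.004],[0,0,0]], rot=[[0,0,0],[0,0,0]], claw=[1,1])

```text
t: 7.9
tcp_pos: [0.6292, -0.2261, 0.0462]
eef_rot: [[-1.0, -0.02, -0.0], [-0.02, 1.0, 0.0], [0.0, 0.0, -1.0]]
ft_force: [0.6, -0.2, 0.9]
gripper_width: 0.005
grip_force: 0.0
```

```bash
python3 f.py
```

```text
8.15 [ 0.6293 -0.2261  0.0463] [ 0.28 -0.02 -0.11] [-0.000e+00 -5.168e+01  7.430e+00 -2.784e+01  1.000e-02  0.000e+00
 -0.000e+00]
```

Emit:
carry_out(travel=[[0,0,0.004],[0,0,0]], rot=[[0,0,0],[0,0,0]], claw=[1,1])

```text
t: 8.45
tcp_pos: [0.6292, -0.2261, 0.0452]
eef_rot: [[-1.0, -0.02, -0.0], [-0.02, 1.0, 0.0], [0.0, 0.0, -1.0]]
ft_force: [-0.2, 0.3, -1.1]
gripper_width: 0.001
grip_force: 0.0
```

```bash
python3 f.py;  python3 - <<'E'
from h import *
import cv2
a=eyes.snapshot("top").astype(int); 
b=cv2.imread("pics/top0.png").astype(int)
# lid mark position and lid near edge row profile (columns of lid 1, right part unshaded)
g=a.mean(2); h=b.mean(2)
print(np.round(g[134:176,234]).astype(int)); print(np.round(h[134:176,234]).astype(int))
E
```

```text
8.7 [ 0.6293 -0.2261  0.0453] [-0.04  0.26 -0.  ] [-0.000e+00 -5.171e+01  7.440e+00 -2.781e+01  1.000e-02  0.000e+00
 -0.000e+00]
[ 50  46  42  39  40  36  31  30  30  30  28  44  54  59  80  90  93  95
  95  98 106 116 122 124 115 105  95  94  97  96  95  97  96  96  97  95
  91  76  84 115 140 142]
[139 135 133 133 141 157 179 187 168 143 136 137 140 140 138 140 141 138
 140 144 153 170 181 183 171 153 138 136 138 139 140 143 139 139 139 138
 129 110 111 150 188 188]
```

Emit:
carry_out(travel=[[0,0,0.004],[0,0,0.002]], rot=[[0,0,0],[0,0,0]], claw=[1,1])

```text
t: 9.05
tcp_pos: [0.6292, -0.2261, 0.0437]
eef_rot: [[-1.0, -0.02, -0.0], [-0.02, 1.0, 0.0], [0.0, 0.0, -1.0]]
ft_force: [-1.4, 0.5, -0.7]
gripper_width: -0.001
grip_force: 0.0
```

```bash
python3 f.py;  python3 - <<'E'
from h import *
import cv2
g=eyes.snapshot("top").mean(2)
print(np.round(g[134:176,234]).astype(int)); 
E
```

```text
9.3 [ 0.6292 -0.2261  0.0437] [-0.21  0.19 -0.3 ] [-0.000e+00 -5.173e+01  7.450e+00 -2.776e+01  1.000e-02  0.000e+00
  0.000e+00]
[ 52  46  43  42  43  39  33  27  23  22  31  39  49  56  71  85  90  95
  97  96 106 114 124 120 116 104  94  93  95  95  98  99  94  99  96  95
  91  79  86 114 141 141]
```

Emit:
carry_out(travel=[[0,0,0.004],[0,0,0.004],[0,0,0]], rot=[[0,0,0],[0,0,0],[0,0,0]], claw=[1,1,1])

```text
t: 9.78
tcp_pos: [0.6292, -0.2261, 0.0417]
eef_rot: [[-1.0, -0.02, -0.0], [-0.02, 1.0, 0.0], [0.0, 0.0, -1.0]]
ft_force: [0.1, 0.2, 0.2]
gripper_width: -0.002
grip_force: 0.0
```

```bash
python3 f.py;  python3 - <<'E'
from h import *
import cv2
g=eyes.snapshot("top").mean(2)
print(np.round(g[134:176,234]).astype(int)); print(np.round(g[147,215:255]).astype(int)); print(np.round(g[145,215:255]).astype(int))
E
```

```text
10.025 [ 0.6293 -0.2261  0.0418] [0.08 0.2  0.18] [-0.000e+00 -5.180e+01  7.470e+00 -2.771e+01  1.000e-02  0.000e+00
  0.000e+00]
[ 50  51  45  43  43  43  37  31  21  29  25  36  41  55  64  81  91  93
  94  97 103 112 122 124 116 103  97  94  96  98  95  94  98  97  95  96
  90  78  82 113 139 142]
[178 189 205 206 193 155 148 154 152 150 138 121  98  84  80  76  68  60
  47  55  66  76  99 123 138 149 153 160 160 158 160 159 162 158 148 157
 194 206 193 155]
[173 178 187 182 162 125 116 120 116 100  84  71  59  43  39  35  33  33
  38  36  44  49  53  67  83 124 148 154 146 140 131 136 145 148 139 148
 192 204 193 154]
```

Emit:
carry_out(travel=[[0,0,0.004],[0,0,0.004],[0,0,0]], rot=[[0,0,0],[0,0,0],[0,0,0]], claw=[1,1,1])

```text
t: 10.5
tcp_pos: [0.6292, -0.2261, 0.0397]
eef_rot: [[-1.0, -0.02, -0.0], [-0.02, 1.0, 0.0], [0.0, 0.0, -1.0]]
ft_force: [-0.2, -0.3, -0.6]
gripper_width: -0.001
grip_force: 0.0
```

```bash
python3 f.py;  python3 - <<'E'
from h import *
import cv2
g=eyes.snapshot("top"); cv2.imwrite("pics/f.png",cv2.resize(np.hstack([eyes.snapshot("scene")[100:260,120:320],g[80:240,180:320]]),None,fx=2.35,fy=3,interpolation=3))
E
```

```text
10.75 [ 0.6293 -0.2261  0.0398] [-0.04  0.11  0.16] [-0.000e+00 -5.186e+01  7.490e+00 -2.766e+01  1.000e-02  0.000e+00
  0.000e+00]
```

View pics/f.png

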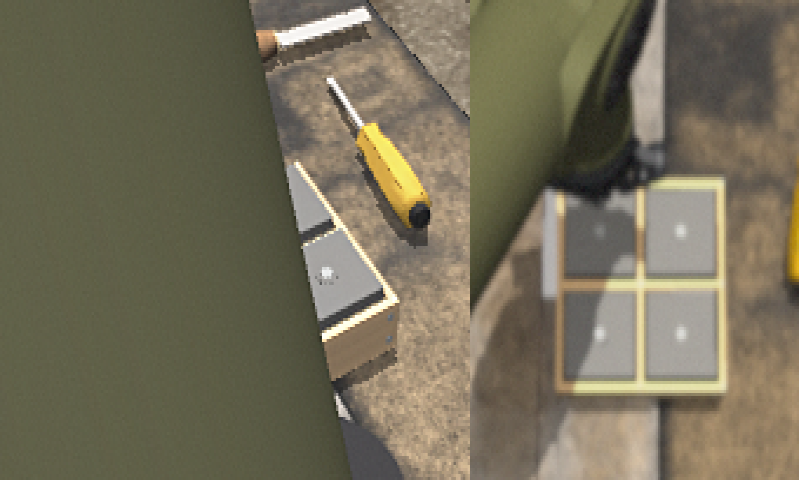

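The arm hides most of the scene view. In the top view the gripper's tip stands over lid 1's far part, near (600,195), with the lid mark unmoved at (600,232). I'll keep descending.

Emit:
carry_out(travel=[[0,0,0.004],[0,0,0.004],[0,0,0]], rot=[[0,0,0],[0,0,0],[0,0,0]], claw=[1,1,1])

```text
t: 11.28
tcp_pos: [0.6292, -0.2261, 0.0376]
eef_rot: [[-1.0, -0.02, -0.0], [-0.02, 1.0, 0.0], [0.0, 0.0, -1.0]]
ft_force: [0.4, 1.0, 0.2]
gripper_width: 0.002
grip_force: 0.0
```

```bash
python3 f.py
```

```text
11.525 [ 0.6293 -0.2261  0.0378] [ 0.47  0.18 -0.07] [-0.000e+00 -5.192e+01  7.510e+00 -2.760e+01  1.000e-02  0.000e+00
 -0.000e+00]
```

Emit:
carry_out(travel=[[0,0,0.004],[0,0,0.004],[0,0,0]], rot=[[0,0,0],[0,0,0],[0,0,0]], claw=[1,1,1])

```text
t: 11.95
tcp_pos: [0.6292, -0.2261, 0.0356]
eef_rot: [[-1.0, -0.02, -0.0], [-0.02, 1.0, 0.0], [0.0, 0.0, -1.0]]
ft_force: [0.2, 0.4, -0.4]
gripper_width: 0.005
grip_force: 0.0
```

```bash
python3 f.py
```

```text
12.2 [ 0.6293 -0.2261  0.0358] [ 0.11  0.15 -0.09] [-0.000e+00 -5.197e+01  7.530e+00 -2.755e+01  1.000e-02  0.000e+00
  0.000e+00]
```

Emit:
carry_out(travel=[[0,0,0.004],[0,0,0.004],[0,0,0.004]], rot=[[0,0,0],[0,0,0],[0,0,0]], claw=[1,1,1])

```text
t: 12.62
tcp_pos: [0.6293, -0.2261, 0.0327]
eef_rot: [[-1.0, -0.02, 0.0], [-0.02, 1.0, 0.0], [-0.0, 0.0, -1.0]]
ft_force: [-0.7, 1.1, 0.3]
gripper_width: -0.0
grip_force: 0.0
```

```bash
python3 f.py;  python3 - <<'E'
from h import *
import cv2
g=eyes.snapshot("top").mean(2)
print(np.round(g[134:176,234]).astype(int)); print(np.round(g[147,215:255]).astype(int)); print(np.round(g[145,215:255]).astype(int))
s=robot.sense(); print(s["qpos"],s["eef_rot"])
E
```

```text
12.875 [ 0.6292 -0.2261  0.0327] [-0.15  0.24  0.04] [-0.000e+00 -5.203e+01  7.550e+00 -2.744e+01  1.000e-02  0.000e+00
  0.000e+00]
[ 44  52  54  51  43  35  37  39  35  19  25  29  23  45  49  65  81  90
  93  97 102 117 123 124 116 105  93  93  93  94  98  97  98  96  97  94
  89  76  82 114 139 141]
[180 192 201 202 186 144 118 114 102  95  82  72  69  64  64  59  53  42
  40  45  54  57  61  79 104 130 146 150 150 147 146 145 151 154 148 157
 192 208 192 153]
[159 151 148 143 123  95  79  73  65  53  42  31  23  29  25  28  25  27
  30  29  30  27  32  37  59  93 123 130 119 109  98  93 106 115 118 134
 182 196 183 148]
[-0.04644625  0.51701835  0.46450103  1.60007611 -0.25325327  1.08460397
  2.07584871] [[-9.99792313e-01 -2.03792473e-02  1.33695101e-04]
 [-2.03792412e-02  9.99792321e-01  4.72245345e-05]
 [-1.34629736e-04  4.44901219e-05 -9.99999990e-01]]
```

Emit:
carry_out(travel=[[0,0,0.004],[0,0,0.004],[0,0,0.004],[0,0,0]], rot=[[0,0,0],[0,0,0],[0,0,0],[0,0,0]], claw=[1,1,1,1])

```text
t: 13.48
tcp_pos: [0.6292, -0.2262, 0.0297]
eef_rot: [[-1.0, -0.02, -0.0], [-0.02, 1.0, 0.0], [0.0, 0.0, -1.0]]
ft_force: [-0.3, -0.4, -0.1]
gripper_width: 0.002
grip_force: 0.0
```

```bash
python3 f.py
```

```text
13.725 [ 0.6293 -0.2261  0.0298] [-0.2   0.05  0.07] [-0.000e+00 -5.215e+01  7.580e+00 -2.738e+01  1.000e-02  0.000e+00
 -0.000e+00]
```

Emit:
carry_out(travel=[[0,0,0.004],[0,0,0.004],[0,0,0.004],[0,0,0]], rot=[[0,0,0],[0,0,0],[0,0,0],[0,0,0]], claw=[1,1,1,1])

```text
t: 14.28
tcp_pos: [0.6292, -0.2261, 0.0267]
eef_rot: [[-1.0, -0.02, -0.0], [-0.02, 1.0, 0.0], [0.0, 0.0, -1.0]]
ft_force: [0.3, 1.0, 0.2]
gripper_width: -0.0
grip_force: 0.0
```

```bash
python3 f.py;  python3 - <<'E'
from h import *
import cv2
g=eyes.snapshot("top").mean(2)
print(np.round(g[134:176,234]).astype(int)); print(np.round(g[147,215:255]).astype(int)); print(np.round(g[145,215:255]).astype(int))
E
```

```text
14.525 [ 0.6293 -0.2261  0.0268] [ 0.36  0.3  -0.2 ] [-0.000e+00 -5.224e+01  7.610e+00 -2.729e+01  1.000e-02  0.000e+00
  0.000e+00]
[ 43  48  51  54  48  41  37  34  36  28  28  35  29  35  46  59  76  91
  94  96 106 115 122 123 115 104  94  92  95  99  96  97  97  96  95  97
  88  79  84 114 140 142]
[176 184 194 192 170 125 100  94  80  69  63  53  48  49  44  42  40  35
  34  35  37  47  46  52  70 102 123 128 128 131 132 134 138 146 141 150
 192 205 190 154]
[132 128 119 103  87  65  59  52  45  35  27  24  31  26  29  31  35  27
  25  35  23  23  28  29  45  77 104 112  94  78  67  67  73  85  89 114
 155 176 172 143]
```

Emit:
carry_out(travel=[[0,0,0.004],[0,0,0.004],[0,0,0.004],[0,0,0]], rot=[[0,0,0],[0,0,0],[0,0,0],[0,0,0]], claw=[1,1,1,1])

```text
t: 15.12
tcp_pos: [0.6292, -0.2261, 0.0237]
eef_rot: [[-1.0, -0.02, -0.0], [-0.02, 1.0, 0.0], [0.0, 0.0, -1.0]]
ft_force: [-1.0, -0.7, -0.0]
gripper_width: -0.0
grip_force: 0.0
```

```bash
python3 f.py
```

```text
15.375 [ 0.6293 -0.2261  0.0238] [-0.12 -0.2   0.21] [-0.000e+00 -5.233e+01  7.640e+00 -2.721e+01  1.000e-02  0.000e+00
  0.000e+00]
```

Emit:
carry_out(travel=[[0,0,0.004],[0,0,0.004],[0,0,0.004],[0,0,0]], rot=[[0,0,0],[0,0,0],[0,0,0],[0,0,0]], claw=[1,1,1,1])

```text
t: 15.92
tcp_pos: [0.6294, -0.2261, 0.0222]
eef_rot: [[-1.0, -0.02, 0.0], [-0.02, 1.0, 0.001], [-0.0, 0.001, -1.0]]
ft_force: [-2.7, 0.8, 6.9]
gripper_width: 0.003
grip_force: 3.7
```

```bash
python3 f.py;  python3 - <<'E'
from h import *
import cv2
im=eyes.snapshot("top")
cv2.imwrite("pics/g.png",cv2.resize(im[105:175,200:270],None,fx=8,fy=8,interpolation=3))
E
```

```text
16.175 [ 0.6293 -0.2261  0.0222] [-3.26  1.01  6.86] [  0.13 -48.44   7.06 -25.88  -0.08  -1.13  -0.  ]
```

View pics/g.png

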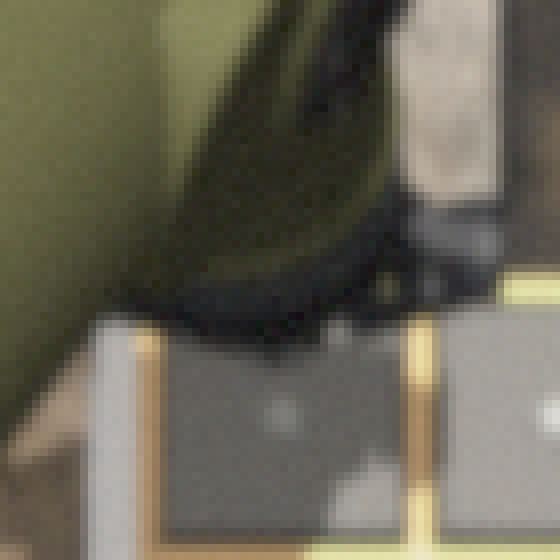

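Contact at last: the tip sits on lid 1 at crop (275,345), with 7 N measured at a TCP z of 0.0222. The true tip is therefore about 17 mm higher than the stated extent implies. I'll check whether lid 1's visible edges moved.

```bash
cat > e.py <<'E'
from h import *
import cv2,sys
a=eyes.snapshot("top").mean(2); b=cv2.imread("pics/top0.png").mean(2)
# near and right edges of each lid: profiles now / start
for n,(u,v) in {1:(235,157),2:(269,157),3:(235,190),4:(269,190)}.items():
    print(n,"rows"); 
    for g in(a,b): print("  ",np.round(g[v-18:v+19,u+2:u+9].mean(1)).astype(int))
    print("  cols")
    for g in(a,b): print("  ",np.round(g[v+5:v+12,u-18:u+19].mean(0)).astype(int))
E
python3 e.py | head -7
```

```text
1 rows
   [ 36  37  32  29  29  41  56  72  77  81  85  91  93  94  96  95  97  97
  98  97  96  95  96  95  96 101 108 114 117 120 124 116 101 111 161 195
 199]
   [156 177 186 169 143 137 138 138 139 139 140 140 140 140 139 141 142 143
 144 142 140 140 140 141 140 141 142 139 142 141 138 131 109 110 152 187
 188]
```

Lid 1's near edge is unchanged, so lid 1 is firm. The contact level is a TCP z of about 0.022. Next is lid 2, where I'll go about 2 mm below that level: a firm lid will give about 10 N there and a loose one will sink.

Emit:
carry_out(travel=[[0,0,-0.03],[0,-0.15,0],[0,-0.15,0],[0,0,0.016],[0,0,0.012],[0,0,0.004],[0,0,0]], rot=[[0,0,0],[0,0,0],[0,0,0],[0,0,0],[0,0,0],[0,0,0],[0,0,0]], claw=[1,1,1,1,1,1,1])

```text
t: 17.2
tcp_pos: [0.6304, -0.3021, 0.0222]
eef_rot: [[-1.0, -0.021, -0.0], [-0.021, 1.0, -0.002], [0.0, -0.002, -1.0]]
ft_force: [-5.4, -1.9, 8.8]
gripper_width: -0.0
grip_force: 4.3
```

```bash
python3 f.py
```

```text
17.45 [ 0.6304 -0.3021  0.0222] [-4.46 -2.54  8.26] [-3.000e+00 -5.108e+01  4.660e+00 -2.585e+01 -1.480e+00 -7.900e-01
  1.000e-02]
```

Emit:
carry_out(travel=[[0,0,-0.04],[0.167,0.002,0],[0.167,0.002,0],[0.166,0.002,0],[0,0,0.02],[0,0,0.012],[0,0,0.004],[0,0,0.004],[0,0,0]], rot=[[0,0,0],[0,0,0],[0,0,0],[0,0,0],[0,0,0],[0,0,0],[0,0,0],[0,0,0],[0,0,0]], claw=[1,1,1,1,1,1,1,1,1])

```text
t: 18.62
tcp_pos: [0.5074, -0.3007, 0.0221]
eef_rot: [[-1.0, -0.023, 0.0], [-0.023, 1.0, 0.002], [-0.0, 0.002, -1.0]]
ft_force: [-5.1, 4.8, 14.8]
gripper_width: -0.003
grip_force: 7.0
```

```bash
python3 f.py
python3 - <<'E'
from h import *
import cv2
im=eyes.snapshot("top"); cv2.imwrite("pics/i.png",cv2.resize(im[125:225,200:300],None,fx=5.5,fy=5.5,interpolation=3))
E
```

```text
18.875 [ 0.5075 -0.3007  0.0221] [-5.35  4.71 13.97] [ 5.200e-01 -3.672e+01  5.550e+00 -2.459e+01  2.000e-02 -2.350e+00
 -0.000e+00]
```

View pics/i.png

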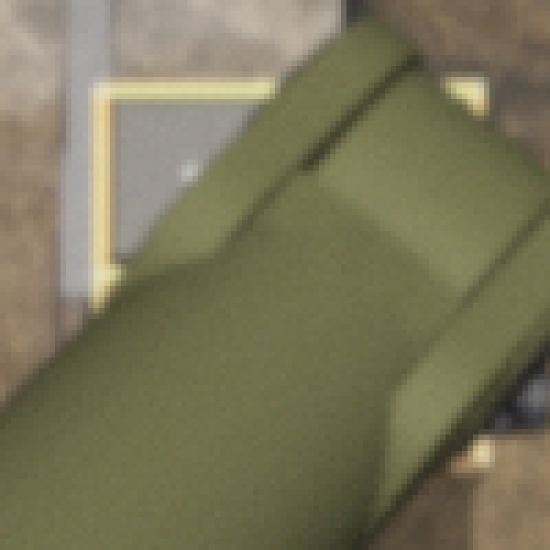

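The arm covers lids 2–4 in this view, with only lid 1 visible at (190,170), unmoved. Lid 4 meets the finger at the same level (0.0221, 14 N), so it is firm as well. Next is lid 3.

Emit:
carry_out(travel=[[0,0,-0.04],[0,0.15,0],[0,0.15,0],[0,0,0.02],[0,0,0.012],[0,0,0.004],[0,0,0.004],[0,0,0],[0,0,0]], rot=[[0,0,0],[0,0,0],[0,0,0],[0,0,0],[0,0,0],[0,0,0],[0,0,0],[0,0,0],[0,0,0]], claw=[1,1,1,1,1,1,1,1,1])

```text
t: 20.1
tcp_pos: [0.5042, -0.2275, 0.0204]
eef_rot: [[-1.0, -0.02, 0.0], [-0.02, 1.0, -0.0], [-0.0, -0.0, -1.0]]
ft_force: [-1.0, -0.2, 0.0]
gripper_width: 0.0
grip_force: 0.1
```

```bash
python3 f.py
```

```text
20.35 [ 0.5043 -0.2273  0.0204] [-0.48 -0.2   0.09] [ -0.07 -38.7    4.51 -26.04  -0.04  -0.05   0.  ]
```

Lid 3 sinks with hardly any force, so it is the loose one. I'll tip it a little more to be sure.

Emit:
carry_out(travel=[[0,0,0.003],[0,0,0.003],[0,0,0],[0,0,0]], rot=[[0,0,0],[0,0,0],[0,0,0],[0,0,0]], claw=[1,1,1,1])

```text
t: 20.9
tcp_pos: [0.5045, -0.2273, 0.0196]
eef_rot: [[-1.0, -0.02, 0.0], [-0.02, 1.0, 0.0], [-0.0, 0.0, -1.0]]
ft_force: [-2.5, 1.5, 6.7]
gripper_width: 0.002
grip_force: 3.2
```

```bash
python3 f.py
```

```text
21.15 [ 0.5045 -0.2273  0.0196] [-2.27  0.75  6.35] [ -0.15 -36.17   4.11 -24.86  -0.12  -0.75  -0.  ]
```

Lid 3 tipped onto its ledge, sinking about 2.5 mm and then stopping at 6 N. Now I'll press its middle.

Emit:
carry_out(travel=[[0,0,-0.03],[-0.106,-0.007,0],[0,0,0],[0,0,0.012],[0,0,0.006],[0,0,0.004],[0,0,0.004],[0,0,0.004],[0,0,0.004],[0,0,0.004],[0,0,0.003],[0,0,0],[0,0,0]], rot=[[0,0,0],[0,0,0],[0,0,0],[0,0,0],[0,0,0],[0,0,0],[0,0,0],[0,0,0],[0,0,0],[0,0,0],[0,0,0],[0,0,0],[0,0,0]], claw=[1,1,1,1,1,1,1,1,1,1,1,1,1])

```text
t: 22.82
tcp_pos: [0.53, -0.2285, 0.0181]
eef_rot: [[-1.0, -0.02, -0.0], [-0.02, 1.0, 0.001], [0.0, 0.001, -1.0]]
ft_force: [-6.0, 2.9, 16.0]
gripper_width: -0.0
grip_force: 7.6
```

```bash
python3 f.py
```

```text
23.075 [ 0.53   -0.2285  0.0181] [-5.69  2.78 15.03] [  0.   -35.13   4.37 -23.76  -0.2   -2.19   0.  ]
```

The TCP is at 0.0181, exactly 4.0 mm below the firm-lid level, holding 15 N on the middle. The lid is home, so I'm handing in.

```bash
python3 -c "
from plant import order; print(order.job_done())"
```

```text
the job is handed in; nothing more can be done
None
```

Lid 3 (near left) was the loose one: it tipped under the finger, was pressed down 4.0 mm to home, and I handed in with the fingertip holding it at about 15 N. The verdict wasn't shown, and the level comes from force and height readings, because the arm hid that lid from the cameras.

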